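# Lid the food processor, undo its child lock and run it

### The job

Lift the lid out of its stand, lay it flat on the worktop knob up, let go, then take it again by the knob and put it squarely on the food processor's bowl. With the lid on, slide the child-lock tab fully aside and then press the button it was covering all the way down, holding it for about two seconds before letting it come back up. Never press the button before the lid is on, leave the lock tab open at the end, and do not disturb the pepper mill, mug and spoon.

Things in the scene. Friction and masses are not known exactly. Their poses are not given: they have to be found in the camera images.
- processor: Compact grey food processor, fixed, 150 mm (its x) by 240 mm (its y), yawed up to 0.3 rad; origin on the worktop, z up. Round steel bowl at its +y end (the robot's left) on a plinth 30 mm high that runs to y +135 mm; at its -y end (y -105 to -13 mm) a control block 55 mm high carries the button and the child-lock tab.
- bowl_rim (a point): Centre of the bowl's mouth at rim height, 85 mm above the worktop; axes as processor. Bowl outside diameter 116 mm, inside 108 mm.
- lid: The lid, 0.15 kg; origin at the centre of its plug's underside, 9 mm below lid_centre along z. At the start it stands on edge in the stand, leaning up to 0.08 rad, knob side away from the robot (world +x, give or take 0.4 rad), top edge about 132 mm above the worktop. The worktop between stand and processor is free (a spot 140 mm across at x 0.47 m, y 0.11 m always).
- lid_centre (a point): Centre of the lid's aluminium plate (120 mm across, z -3 to +3 mm); z points to the knob side. Plug below: 100 mm across, z -9 to -3 mm (12 mm thick in all, from 10 mm inside the edge). Black knob above: 24 mm across, z +3 to +33 mm. Flat on the worktop this point is 9 mm high; seated on the bowl (plug inside with 4 mm play) it is 3 mm above bowl_rim.
- stand_slot (a point): Middle of the lid stand's slot, 72.5 mm above the worktop, at the standing lid's middle. y runs along the slot (in the lid's plane), z up, x to the lid's knob side. Fixed stand: plate 90 by 110 mm, four steel posts 78 mm high in two pairs (19 mm apart across the slot, 34 mm either side of the middle), two low cradle rods. The lid lifts straight out, clear when raised 70 mm.
- tab_fin (a point): Middle of the upright fin on the white lock tab; axes as processor; the tab opens along the processor's -x (towards the robot). Fin 10 mm thick in x, 34 mm in y, top 10 mm above this point. Cover plate 42 by 51 mm, top 9 mm below this point, its middle 13 mm to the +x side; closed, it hides the whole button and pressing on it does nothing.
- lock_tab (a joint): Travel of the child-lock tab in m: about 0 closed over the button, 0.045 fully aside (end stop). It slides against about 1.2 N of friction and stays where it is left. From about 0.040 the button is wholly uncovered.
- button_top (a point): Centre of the top face of the round black button, 34 mm across, standing 13 mm above the control block (68 mm above the worktop) when up; z up. Hidden under the lock tab at the start.
- button (a joint): How far the button is pressed, in m: 0 up, 0.007 fully down (end stop). Spring: 1.5 N to start, 5 N fully down; it comes back up when let go.
- pepper_mill: Bystander: wooden pepper mill standing upright, 58 mm across, 170 mm high; origin at its foot. Leave alone.
- mug: Bystander: striped mug, 84 mm across with a handle, 89 mm high; origin under its foot. Leave alone.
- spoon: Bystander: teaspoon, 140 mm long, lying on the worktop at the robot's side; origin under its middle. Leave alone.
Things that resemble listed ones, but are neither listed nor needed, are in the scene too. Of the things shaped like the lid, the aluminium one is meant.

How it is judged:
On the way, in this order (a step that is already met when the one before it is completed fails the run):
1. the lid is held and lifted clear out of the stand (height (world z) of lid_centre above 0.125 m and contact force between the fingers and lid above 0.5 N), for 0.1 s.
2. the lid lies flat on the worktop, knob up, let go (height (world z) of lid_centre below 0.016 m and angle between lid_centre's own z axis and vertical below 0.08 rad and contact force between the fingers and lid below 0.1 N and linear speed of lid below 0.03 m/s), for 0.2 s.
3. the lid is held by its knob and lifted off the worktop (height (world z) of lid_centre above 0.03 m and angle between lid_centre's own z axis and vertical below 0.5 rad and horizontal distance between the grasp point and lid_centre below 0.03 m and contact force between the fingers and lid above 0.5 N), for 0.1 s.
4. the lid sits squarely on the bowl, let go (horizontal distance between lid_centre and bowl_rim below 0.008 m and z of lid_centre in the frame of bowl_rim between -0.002 and 0.007 m and angle between lid_centre's own z axis and vertical below 0.06 rad and contact force between the fingers and lid below 0.1 N), for 0.2 s.
5. the lock tab is slid fully aside, the lid still on (value of joint lock_tab above 0.039 m and horizontal distance between lid_centre and bowl_rim below 0.008 m and z of lid_centre in the frame of bowl_rim between -0.002 and 0.007 m and angle between lid_centre's own z axis and vertical below 0.06 rad), for 0.1 s.
6. the button is held down for at least a second, the lid on and the tab open (value of joint button above 0.0045 m and value of joint lock_tab above 0.036 m and horizontal distance between lid_centre and bowl_rim below 0.008 m and z of lid_centre in the frame of bowl_rim between -0.002 and 0.007 m and angle between lid_centre's own z axis and vertical below 0.06 rad), for 1 s.
At the end, for the whole second after the job is handed in: The lid rests on the bowl, knob up, within 8 mm of its middle, flat (within 0.06 rad) and down on the rim, at rest and let go; the lock tab is open (at least 36 of its 45 mm) and the button is up again (within 1.5 mm) (all of step 4 and value of joint lock_tab above 0.036 m and value of joint button below 0.0015 m and linear speed of lid below 0.03 m/s); the robot touches nothing.
It fails at once if the button is pressed while the lid is not on the bowl (value of joint button above 0.003 m and distance between lid_centre and bowl_rim above 0.02 m).
It fails at once if a bystander is shifted by more than 40 mm or tipped over (distance of any of pepper_mill, mug, spoon from where it was at the start of the episode above 0.04 m or angle between any of pepper_mill, mug's own z axis and vertical above 0.4 rad).
It also fails if it takes over 72 s, if anything falls off the work surface, if the arm or the gripper's body presses on something with over 40 N, if the wrist force passes 120 N, or if a joint passes its speed limit or range.

### The arm

A 7-joint arm with a two-finger parallel gripper is mounted at the origin on a cart in front of the work surface, level with it; the furniture and walls round the work are solid. World frame = base frame: x ahead of the robot, y to its left, z up, the work surface at z = 0. Lengths are in m, angles in rad, forces in N, time in s.
With the tool pointing down it reaches from about 0.425 to 0.925 m from the base axis. Payload 6.8 kg.
Tool frame: the origin (TCP) lies at the very end of the fingers, on their centre line; the grasp point (between the pads) lies bot.grip_point_offset behind it (bot.grip_point_offset is the distance from the TCP to the grasp point, in m); z points along the fingers, y is the line along which they close (so a half turn about z gives the same grasp; the last joint's range is limited). The gripper opens to 85 mm and grips with 20 to 120 N. Pads are 22 mm wide; open, the fingers measure 114 mm over their backs; the gripper's body (76 mm by 85 mm) begins 54 mm behind the grasp point. The pads swing forward as they close: fully open they stand 13 mm farther back than shut.
Start: joints at [-1.277, 0.477, 0.022, 1.555, -0.011, 1.109, -0.083], TCP at [0.264, 0.621, 0.192] pointing down, gripper open.
Joint ranges: [-2.96, 2.96], [-0.34, 2.1], [-1.41, 1.46], [0.24, 2.44], [-1.37, 4.51], [0.17, 1.92], [-2.96, 2.96]. Speed limits (rad/s): [2.39, 2.39, 3.14, 3.14, 3.14, 3.14, 3.14].

### API

Orientations are given as a unit quaternion [w, x, y, z].
In Python, from station import bot, imaging gives the robot as it stands. The module is installed in compiled form; this text tells all that it offers.
- The arm moves only by the tool carry_out, never from a script. Its argument "targets" is one flat list of numbers, 5 for each row, row after row: the closure in counts, from 0 (fully open) to 255 (shut), then the shift along the world's x, y, z in mm, then the turn about the world's z in degrees. A call has 1 to 20 rows; each row shifts and turns the commanded pose from where the row before left it; what a row does not reach is not made up. A row lasts 1/10 s, in which the tool goes at most 50 mm and 8.59 degrees, less where a joint would pass 70% of its speed; a pose out of reach is approached as far as the arm can. A call is refused whole if a number of a shift passes 50 or a number of a turn 8.59, either way. A call with a gripper value outside its range is refused whole. The fingers move at their own pace and stop on an object; "newtons" is the grip in N (left out, the last holds). Time passes only in rows, so rows that do not move let the fingers close. It gives the time, the measured TCP pose, the force, the opening and the grip force at its end, in the units of the state.
- bot.get_obs(): the state, without advancing time (a new reading comes with each control period).
- imaging.read_camera(name): name is "side" or "top"; returns a dict with "frame" (384x512x3 uint8, red, green, blue), "fov_y" (degrees; the focal length in pixels is half the picture's height over the tangent of half this angle, whatever the lens; pixels are square), "cx", "cy" (the principal point, pixels), "pose" (4x4, takes a point from camera to world coordinates). Camera axes: x right, y up, looking along -z (the intrinsics and any distortion apply to the point x, -y, -z); pixel columns grow to the right and rows downward; lengths in m; the calibration is good to about 2 mm. A picture is of the moment at which its call begins. There is no depth.
- bot.hand_in(): hands the job in; it is judged then, once.
The state is a dict: "t": time; "q": joint angles; "joint_vel": joint speeds; "joint_torque": joint torques, N m; "eef_pos": TCP position; "tool_rot": TCP orientation; "contact_force": force on the tool from outside, world axes, zero at the start; "torque": the same for the moment, N m; "gripper_width": opening from 0.0 (shut) to 1.0 (fully open); "grasp_force": force on a finger pad.
Only numpy, scipy, OpenCV 4.12 (cv2) and the standard library are available. Lean on these libraries where they do the work, as an engineer would, in place of code of your own. Each camera call takes 0.05 s, during which the arm holds its last target. There are 200 camera calls.

## Working session

There is one attempt and no reset: what is moved stays moved. The work goes in short steps, Python scripts to look and compute and a tool call to move; the robot and the scene stay as the last step left them, time stands still between calls to the robot, and variables do not carry over. Pictures are saved under pics/ and viewed, at most 10 in all, crops included, and the job is handed in when it is done.

Besides the shell and the picture viewer there is one more tool, called after ">>>" as name(argument=value, ...) on one line, values as JSON. carry_out: Moves the arm, as the interface text tells. Its arguments: {"type":"object","properties":{"targets":{"type":"array","items":{"type":"number"}},"newtons":{"type":"number"}},"required":["targets"]}

```bash
mkdir -p pics; cat > h.py <<'E'
import numpy as np, cv2
from station import bot, imaging
def cam(n):
    c=imaging.read_camera(n); f=c["frame"]; c["f"]=f.shape[0]/2/np.tan(np.radians(c["fov_y"])/2); c["pose"]=np.array(c["pose"]); return c
def ray(c,u,v):
    d=np.array([(u-c["cx"])/c["f"],-(v-c["cy"])/c["f"],-1.]); return c["pose"][:3,3],c["pose"][:3,:3]@d
def onz(c,u,v,z):
    o,d=ray(c,u,v); return o+d*(z-o[2])/d[2]
def proj(c,p):
    q=c["pose"][:3,:3].T@(np.array(p)-c["pose"][:3,3]); return c["cx"]+c["f"]*q[0]/-q[2], c["cy"]-c["f"]*q[1]/-q[2]
def tri(c1,p1,c2,p2):
    o1,d1=ray(c1,*p1);o2,d2=ray(c2,*p2)
    s=np.linalg.lstsq(np.c_[d1,-d2],o2-o1,rcond=None)[0]
    a,b=o1+s[0]*d1,o2+s[1]*d2; return (a+b)/2,np.linalg.norm(a-b)
def save(c,name,crop=None,k=1.5):
    f=c["frame"]
    if crop: f=f[crop[1]:crop[3],crop[0]:crop[2]]
    cv2.imwrite("pics/"+name,cv2.cvtColor(cv2.resize(f,None,fx=k,fy=k,interpolation=cv2.INTER_CUBIC),cv2.COLOR_RGB2BGR))
E
python3 - <<'E'
from h import *
for n in("top","side"):
    c=cam(n); save(c,n+"0.png",None,1.5); print(n,[k for k in c],c["f"],c["cx"],c["cy"],c["pose"].round(3).tolist(),{k:c[k] for k in c if k not in("frame","pose")})
print(bot.get_obs(),bot.grip_point_offset)
E
```

```text
top ['frame', 'fov_y', 'cx', 'cy', 'pose', 'f'] 380.12321178690485 254.30682793683224 191.71963773192647 [[0.017, 0.997, -0.081, 0.393], [-0.999, 0.015, -0.031, 0.087], [-0.03, 0.082, 0.996, 1.176], [0.0, 0.0, 0.0, 1.0]] {'fov_y': 53.596625241466874, 'cx': 254.30682793683224, 'cy': 191.71963773192647, 'f': np.float64(380.12321178690485)}
side ['frame', 'fov_y', 'cx', 'cy', 'pose', 'f'] 399.95085159284525 253.93996771264915 196.16949592302788 [[0.957, 0.168, -0.238, 0.178], [-0.29, 0.599, -0.746, -0.883], [0.017, 0.783, 0.622, 0.892], [0.0, 0.0, 0.0, 1.0]] {'fov_y': 51.28750503782754, 'cx': 253.93996771264915, 'cy': 196.16949592302788, 'f': np.float64(399.95085159284525)}
{'t': 0.1, 'q': array([-1.27708979,  0.47774021,  0.02240797,  1.55633144, -0.01151919,
        1.10929567, -0.08311664]), 'joint_vel': array([ 0.0006022 , -0.00332322, -0.00218272, -0.00245415,  0.00030615,
       -0.00201241,  0.00057453]), 'joint_torque': array([ 4.18201045e-03, -5.97761178e+01,  1.61365706e+00, -2.81955439e+01,
        1.28280313e-02,  5.05113218e-03,  2.19318895e-05]), 'eef_pos': array([0.26379673, 0.62067977, 0.19061791]), 'tool_rot': array([-9.85599238e-05,  1.99585302e-01,  9.79880110e-01, -8.16910158e-04]), 'contact_force': array([-0.61530851, -0.32211225, -0.02718976]), 'torque': array([-0.01639847, -0.02158032,  0.05713469]), 'grasp_force': 0.0, 'gripper_width': 1.0039066097505036} 0.0187
```

View pics/top0.png

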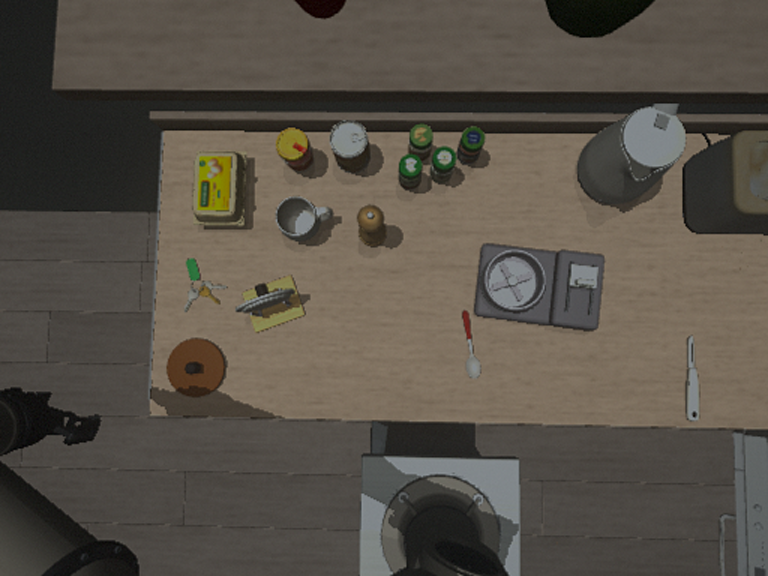

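View pics/side0.png

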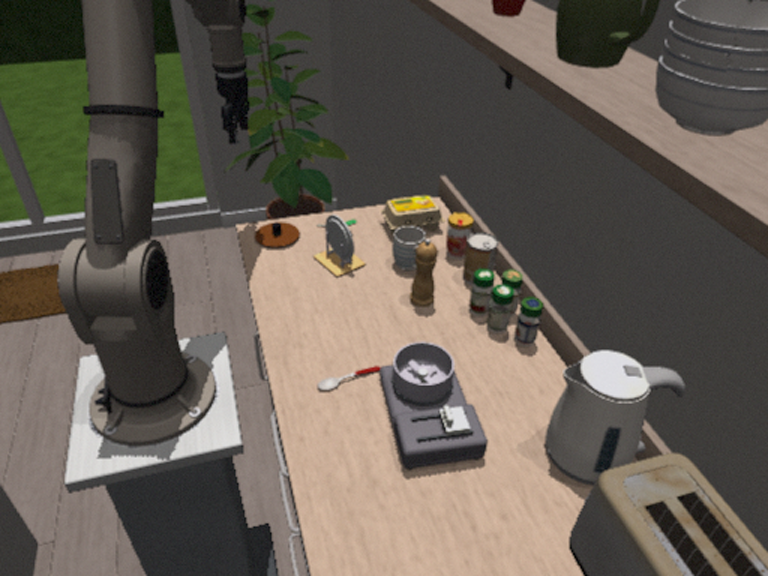

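The lid that fits the description is the aluminium one standing in the yellow stand, at top (265,300) and side (340,240) in the 1.5x pictures. The look-alikes are the copper lid lying flat at top (196,367) / side (277,235), and the canister top at (350,135). I choose the one in the stand and will check it in a close crop.

```bash
python3 - <<'E'
from h import *
T=cam("top");S=cam("side")
np.savez("c0.npz",T=T["frame"],S=S["frame"])
a=cv2.resize(T["frame"][175:228,150:210],(400,353),interpolation=cv2.INTER_CUBIC)
b=cv2.resize(S["frame"][135:188,200:260],(400,353),interpolation=cv2.INTER_CUBIC)
cc=dict(frame=np.hstack([a,b])); save(cc,"lid.png",None,1)
a=cv2.resize(T["frame"][155:225,310:410],(400,280),interpolation=cv2.INTER_CUBIC)
b=cv2.resize(S["frame"][225:315,250:330],(400,450),interpolation=cv2.INTER_CUBIC)
im=np.zeros((450,800,3),np.uint8); im[:280,:400]=a; im[:,400:]=b
save(dict(frame=im),"proc.png",None,1)
E
```

```text
(no output)
```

View pics/lid.png

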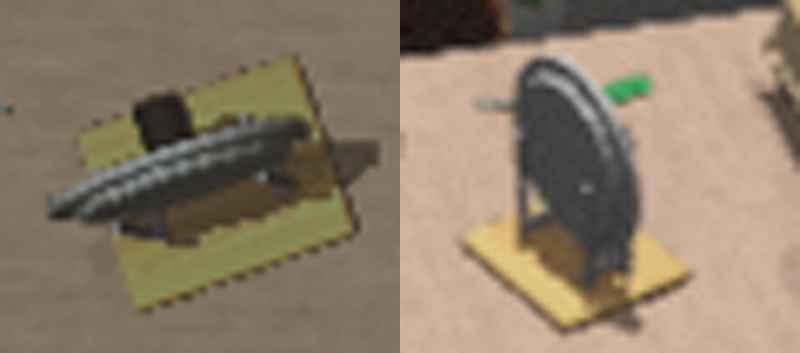

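View pics/proc.png

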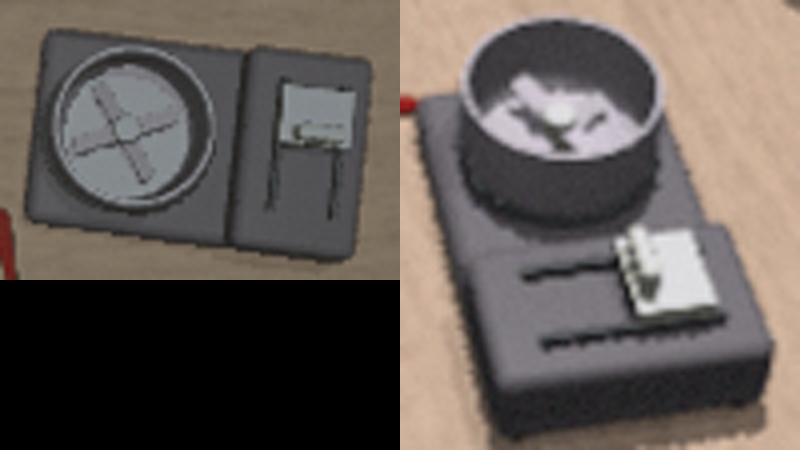

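The crops show the grey aluminium lid standing in the yellow stand. Its knob is at crop (162,118), on the far (+x) side. The processor crop shows the bowl, the white tab closed, and the fin at (320,130). Next I turn these pixels into positions.

```bash
python3 - <<'E'
from h import *
T=cam("top");S=cam("side")
g=lambda u,v:(150+u/6.667-.5,175+v/6.667-.5)
gs=lambda u,v:(200+(u-400)/6.667-.5,135+v/6.667-.5)
cs=[g(297,57),g(355,233),g(137,310),g(75,140)]
P=np.array([onz(T,*c,0.008) for c in cs])[:,:2]; print("stand corners",P.round(4).tolist(),"ctr",P.mean(0).round(4))
for i in range(4): d=P[(i+1)%4]-P[i]; print(np.linalg.norm(d).round(4),np.degrees(np.arctan2(d[1],d[0])).round(1))
a,b=onz(T,*g(48,210),.0725),onz(T,*g(310,125),.0725)
print("lid ends",a.round(4),b.round(4),(a+b)/2,np.linalg.norm(a-b),np.degrees(np.arctan2(*(a-b)[[1,0]])))
for n,c in(("sideT",S),):
    sc=[gs(462,240),gs(690,275),gs(567,330)]
    print("side corners",[onz(c,*q,.008).round(4).tolist() for q in sc])
# processor: bowl rim
hsv=cv2.cvtColor(T["frame"],cv2.COLOR_RGB2HSV)
gp=lambda u,v:(310+u/4-.5,155+v/4-.5)
rim=[gp(135,45),gp(135,210),gp(52,125),gp(216,130),gp(78,68),gp(190,70),gp(75,187),gp(192,190)]
R=np.array([onz(T,*q,.085) for q in rim])[:,:2]
A=np.c_[2*R,np.ones(len(R))];s=np.linalg.lstsq(A,(R**2).sum(1),rcond=None)[0];print("bowl top",s[:2],"r",np.sqrt(s[2]+s[0]**2+s[1]**2))
gq=lambda u,v:(250+(u-400)/5-.5,225+v/5-.5)
rs=[gq(563,18),gq(462,88),gq(665,88),gq(563,160),gq(490,45),gq(637,42),gq(490,138),gq(640,135)]
R=np.array([onz(S,*q,.085) for q in rs])[:,:2]
A=np.c_[2*R,np.ones(len(R))];s=np.linalg.lstsq(A,(R**2).sum(1),rcond=None)[0];print("bowl side",s[:2],"r",np.sqrt(s[2]+s[0]**2+s[1]**2))
# yaw: slots & edges at z .055
L=[[gp(278,80),gp(270,210)],[gp(338,150),gp(331,218)]]
for l in L:
    p,q=[onz(T,*w,.055) for w in l]; print("slot",np.degrees(np.arctan2(*(p-q)[[1,0]])))
for l in ([gp(60,30),gp(236,50)],[gp(40,218),gp(220,243)],):
    p,q=[onz(T,*w,.03) for w in l]; print("edge y",np.degrees(np.arctan2(*(p-q)[[1,0]]))-90)
# fin top
finT=[gp(295,132),gp(344,128)]; 
print("fin",[onz(T,*w,.09).round(4) for w in finT])
ft=tri(T,gp(320,126),S,gq(645,240));print("fin tri",ft)
print("cover corners",[onz(T,*gp(*w),.072).round(4).tolist() for w in [(281,82),(355,88),(352,150),(278,145)]])
print("knob",tri(T,g(162,98),S,gs(485,103)))
E
```

```text
stand corners [[0.5127, 0.3112], [0.4312, 0.2818], [0.3939, 0.3821], [0.4724, 0.414]] ctr [0.4525 0.3473]
0.0867 -160.1
0.1071 110.4
0.0847 22.1
0.1104 -68.6
lid ends [0.437  0.4067 0.0725] [0.4761 0.2922 0.0725] [0.45656468 0.34946143 0.0725    ] 0.12106364395409794 108.87158116100815
side corners [[0.3947, 0.3748, 0.008], [0.5121, 0.3063, 0.008], [0.4326, 0.2741, 0.008]]
bowl top [ 0.50060287 -0.13276338] r 0.05905525692834922
bowl side [ 0.50356676 -0.13759457] r 0.05674879348722603
slot -3.9987974587013104
slot -6.499628794172955
edge y -5.880942932335955
edge y -7.033889831310773
fin [array([ 0.4991, -0.2455,  0.09  ]), array([ 0.5025, -0.28  ,  0.09  ])]
fin tri (array([ 0.50286702, -0.26191095,  0.0933594 ]), np.float64(0.0009732051953272769))
cover corners [[0.5372, -0.2414, 0.072], [0.5335, -0.2943, 0.072], [0.4885, -0.2916, 0.072], [0.4913, -0.2388, 0.072]]
knob (array([0.44685023, 0.35455502, 0.10848521]), np.float64(0.07503066662844346))
```

The stand centre is about (0.453, 0.347) with its normal at about 20.5°, and its sides measure 86 and 109 mm against 90 and 110 given. The bowl is about (0.502, -0.135) with radius 58 mm and yaw about -6°. These agree with the given sizes. I move above the lid.

>>> carry_out(targets=[0,19,-27,5,-4.6,0,19,-27,5,-4.6,0,19,-28,5,-4.6,0,19,-28,5,-4.6,0,19,-27,5,-4.7,0,19,-28,5,-4.7,0,19,-27,0,-4.7,0,19,-28,0,-4.7,0,19,-27,0,-4.7,0,20,-28,0,-4.6,0,0,0,0,0,0,0,0,0,0,0,0,0,0,0], newtons=30)

```text
t: 1.6
eef_pos: [0.4545, 0.3467, 0.2213]
tool_rot: [-0.0, 0.57, 0.822, -0.0]
contact_force: [-0.2, -0.2, -0.3]
gripper_width: 0.996
grasp_force: 0.0
```

```bash
python3 - <<'E'
from h import *
T=cam("top");S=cam("side")
o=bot.get_obs();p=o["eef_pos"];print(p,o["tool_rot"])
for c,n in((T,"T"),(S,"S")): print(n,proj(c,p),proj(c,p+[0,0,.013]))
a=cv2.resize(T["frame"][160:235,140:215],(400,400),interpolation=cv2.INTER_CUBIC)
b=cv2.resize(S["frame"][100:190,190:280],(400,400),interpolation=cv2.INTER_CUBIC)
save(dict(frame=np.hstack([a,b])),"ab.png",None,1)
E
```

```text
[0.45420096 0.34722093 0.22131931] [-2.67530460e-04  5.69426086e-01  8.22042491e-01 -5.84487524e-05]
T (np.float64(163.44754442751298), np.float64(196.9792422824517)) (np.float64(162.05520772745453), np.float64(196.62546071064156))
S (np.float64(223.93506251679625), np.float64(122.1390134334835)) (np.float64(223.82609494648864), np.float64(118.78655005023012))
```

View pics/ab.png

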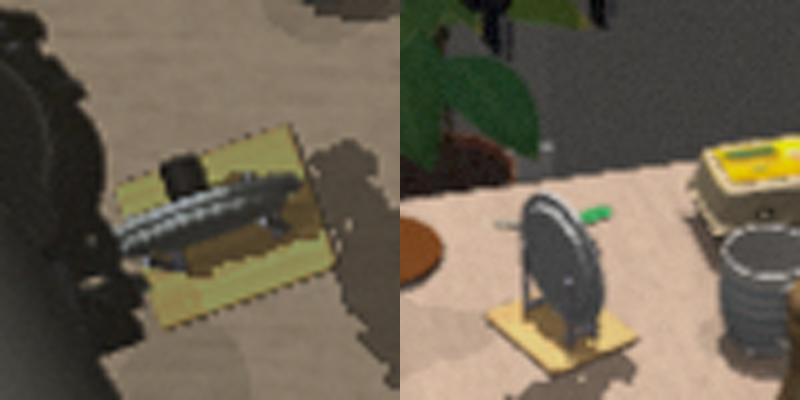

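The stand, lid and knob are unchanged. In the side crop the dark fingers end near (497,50) and (598,22), about 8 px above the predicted tips. I check this numerically against the earlier frame.

```bash
python3 - <<'E'
from h import *
S=cam("side");z=np.load("c0.npz")
d=np.abs(S["frame"].astype(int)-z["S"]).max(2)
for v in range(90,132,2): print(v," ".join("%3d"%x for x in d[v,198:250:2]))
E
```

```text
90   4   5  10  39  38  42  45  38  67  63  51  67  53  52  58  48  38  45  49  51  40  46  58   2   3   5
92   3   4   3  46  44  53  34  35  17  19  44  54  56  57  25  24   2  34  57  54  46  38  21   1   6   5
94   7   4  25  57  45  48  44  46  57  42  45  28  32   8   4   3   2   1  44  48  48   7   2   3   8   5
96   3   4  17  55  57  53  62  46  74  40  33   5   6   5   8   2   3  23  43  19  17   3   1   6   5   8
98   8   1  11  44  52  50  46  46  58  33   3   6   2   5   3   7   5  22  56  21  12   3   1   8   4   2
100   2   2   7  32  61  53  55  47  47   2  16   8   4   1   2   5   4  16  55  19  11   3   1   4   6   2
102   5   5   3   4  24  47  58  49  11   5   7   5   4   4   2   3   2  21  55  19  13  14   0   2   1   9
104   2   3   3   3   4  28  59  32   7   2   2   3   7   3   4   6   5  18  49  21   8   5   6   6   4   2
106   4   3   4   3   3  28  49  26  24   6   5   5   2   4   7   3  13   4  13  24   8   7   2   9   6   2
108   6   3   8   9   1  24  54  32  29   2   3   4   1   2   4   7   4   2   6   5   2   1   3   2   2   4
110  14   8   1   1   2  
[... 462 characters left out ...]
   3   6   4   1   3   2   4   3   8   7   5   5   2
120   8  11   6   5   8   3   4   3   3   5   2   5   5   7   3  10   7   4   2   2  12   3   2   2   4   2
122  12   2   4   3   3   8   5   5   3   3   2   5   5   8   6  10   4   5  10   6   3   6   2   2   4   5
124   5   6   7   9   3   7  12   1   3   3   7   4   3   1   3   3   4   4   5   5   6   4   6   2   5   5
126   4   3   8   3   2   4   6   4   9   7   8   2   5   5   2   3   7   5   2   1   6   8   1   3   2   3
128   8   1   2   1   2   6   3  10   5   4   5   5   6   7   1   4   5   6   3   1   4   3   8   7   1   4
130   4   2   2   5   1   4   3   6   3   8   1   4   6   4   3   2   5   3   2   3   2   1   2   2   3   5
```

```bash
python3 - <<'E'
from h import *
S=cam("side");T=cam("top")
p0=np.array([.2638,.6207,.1906])
for c in(S,T): print("tip0",proj(c,p0+[0,0,.013]))
n=np.array([np.cos(.36),np.sin(.36),0])
p=bot.get_obs()["eef_pos"]
for s in(-1,1): print("finger",s,[np.round(proj(S,p+[0,0,.013]+s*n*k),1) for k in(.0425,.057)])
print("lid top pred S",proj(S,[.4545,.347,.132]),"T",proj(T,[.4545,.347,.132]),"seen S ~(222-224,143.5)")
print(proj(S,[.4525,.347,.008]))
E
```

```text
tip0 (np.float64(160.48291577092436), np.float64(100.04359372922369))
tip0 (np.float64(56.85731155352161), np.float64(269.8739928044813))
finger -1 [array([213.6, 122.2]), array([210.1, 123.4])]
finger 1 [array([233.9, 115.5]), array([237.2, 114.4])]
lid top pred S (np.float64(224.74533622560853), np.float64(144.18502688821758)) T (np.float64(172.17127456074226), np.float64(199.0683467059736)) seen S ~(222-224,143.5)
(np.float64(225.1404288888384), np.float64(172.19785626496954))
```

The visible tips end about 9 px high, but the dark wall behind them may be hiding the ends. I descend partway, still clear of the lid body, and look again against the bright worktop.

>>> carry_out(targets=[0,0,0,-25,0,0,0,0,-25,0,0,0,0,-25,0,0,0,0,-15,0,0,0,0,0,0,0,0,0,0,0])

```text
t: 2.45
eef_pos: [0.455, 0.3466, 0.1319]
tool_rot: [0.0, 0.57, 0.822, 0.0]
contact_force: [0.3, -0.2, 0.3]
gripper_width: 1.001
grasp_force: 0.0
```

```bash
python3 - <<'E'
from h import *
T=cam("top");S=cam("side")
o=bot.get_obs();p=o["eef_pos"];print(p,o["contact_force"])
n=np.array([np.cos(.36),np.sin(.36),0])
for s in(-1,1): print("finger",s,[np.round(proj(S,p+[0,0,.013]+s*n*k),1) for k in(.0425,.057)])
a=cv2.resize(T["frame"][160:235,140:215],(400,400),interpolation=cv2.INTER_CUBIC)
b=cv2.resize(S["frame"][100:190,180:270],(400,400),interpolation=cv2.INTER_CUBIC)
im=np.hstack([a,b]); im=np.clip(im.astype(float)**.6*255**.4,0,255).astype(np.uint8)
save(dict(frame=im),"ac.png",None,1)
E
```

```text
[0.45562793 0.34695467 0.13268858] [-0.3497915  -0.02651656 -0.55893196]
finger -1 [array([215.1, 144.5]), array([211.6, 145.7])]
finger 1 [array([234.5, 137.4]), array([237.7, 136.2])]
```

View pics/ac.png

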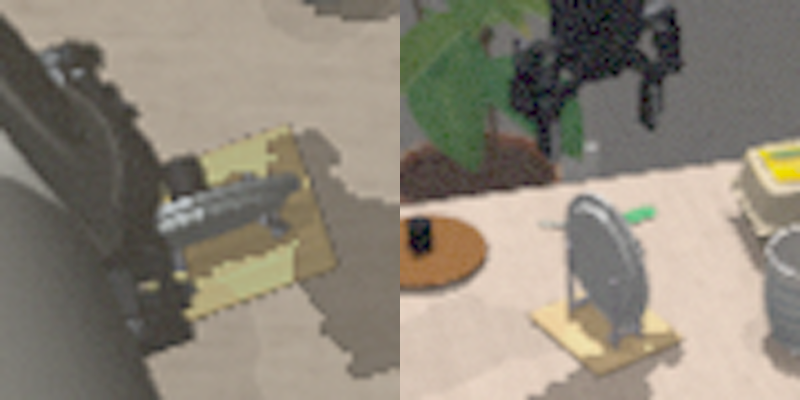

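```bash
python3 - <<'E'
from h import *
T=cam("top");S=cam("side")
p=bot.get_obs()["eef_pos"]
n=np.array([np.cos(.36),np.sin(.36),0])
for s in(-1,1):
  for z in (.15,.18,.21,.24):
    q=p+s*n*.055;q[2]=z
    u,v=proj(T,q);a,b=proj(S,q);print(s,z,"T crop",round((u-140)*5.333),round((v-160)*5.333),"S crop",round(400+(a-180)*4.444),round((b-100)*4.444))
E
```

```text
-1 0.15 T crop 198 306 S crop 542 198
-1 0.18 T crop 183 305 S crop 541 165
-1 0.21 T crop 168 304 S crop 539 131
-1 0.24 T crop 153 303 S crop 537 96
1 0.15 T crop 129 103 S crop 655 157
1 0.18 T crop 113 97 S crop 654 125
1 0.21 T crop 96 89 S crop 654 92
1 0.24 T crop 78 81 S crop 654 58
```

>>> carry_out(targets=[255,0,0,20,0,255,0,0,20,0,255,0,0,0,0,255,0,0,0,0,255,0,0,0,0,255,0,0,0,0,255,0,0,0,0])

```text
t: 3.35
eef_pos: [0.4547, 0.346, 0.1708]
tool_rot: [-0.0, 0.57, 0.822, -0.001]
contact_force: [-0.1, 0.0, -0.4]
gripper_width: 0.002
grasp_force: 0.0
```

```bash
python3 - <<'E'
from h import *
T=cam("top");S=cam("side");o=bot.get_obs();p=o["eef_pos"];print(p,o["gripper_width"])
print(proj(S,p),proj(S,p+[0,0,.03]))
m=(S["frame"].max(2)<32).astype(np.uint8)
for v in range(100,150,2): print(v,"".join("#" if x else "." for x in m[v,200:250]))
E
```

```text
[0.45480083 0.34613613 0.17108201] -0.0031357984557230305
(np.float64(224.57919575369505), np.float64(134.8633172712748)) (np.float64(224.33980772533596), np.float64(127.4046419074515))
100 ..............###################....###..........
102 .............##########################...........
104 .............##.######################............
106 .......#..####....###################.............
108 ..........#####...#############..##...............
110 ...........#####...################...............
112 .............#####################................
114 ...............###############....................
116 ..................########..#.....................
118 .....................###....#.....................
120 .....................###....#.....................
122 .....................###..........................
124 .....................###..........................
126 ..................................................
128 ..................................................
130 ..................................................
132 ..................................................
134 ....#.............................................
136 ..................................................
138 ............#.....................................
140 ........#.........................................
142 ..#...............................................
144 ..................................................
146 ..................................................
148 ..................................................
```

>>> carry_out(targets=[0,0,0,0,0,0,0,0,0,0,0,0,0,0,0,0,0,0,0,0,0,0,0,0,0,0,0,0,-25,0,0,0,0,-25,0,0,0,0,-17,0,0,0,0,0,0,0,0,0,0,0])

```text
t: 4.45
eef_pos: [0.4552, 0.3463, 0.1048]
tool_rot: [0.0, 0.57, 0.822, -0.0]
contact_force: [0.2, 0.1, 0.8]
gripper_width: 0.997
grasp_force: 0.0
```

```bash
python3 - <<'E'
from h import *
S=cam("side");o=bot.get_obs();p=o["eef_pos"];print(p,o["gripper_width"],o["contact_force"])
n=np.array([np.cos(.36),np.sin(.36),0])
for s in(-1,1): print("finger",s,[np.round(proj(S,p+[0,0,.013]+s*n*k),1) for k in(.0425,.057)])
z=np.load("c0.npz")
d=np.abs(S["frame"].astype(int)-z["S"]).max(2)
for v in range(120,164,2): print(v," ".join("%3d"%x for x in d[v,204:246:2]))
E
```

```text
[0.45558665 0.34667404 0.10543034] 1.0029929984954633 [-0.14641214  0.58839023  0.8533704 ]
finger -1 [array([215.4, 151. ]), array([212. , 152.3])]
finger 1 [array([234.6, 143.9]), array([237.8, 142.7])]
120   4  36  32  42  34  32  40  44  52  60  46  59  40  53  55  50  31  34  45  48   3
122   3  42  37  48  26  38  47  36  45  48  44  48  51  30  39  53  57  46  57  53   3
124   7  40  40  39  36  38  15  15  32  56  65  26  26   2   1  27  45  53   6   3   1
126   2  56  41  48  39  39  43  46  35  15   2   5   6   7   2  44  34  42   5   3   7
128   4  49  44  36  39  52  43  53   7   5   5   6   3   1   5  54  37  33   4   7   5
130   5  57  51  40  17  15  40   5   4   6  10   3   4   4   9  49  51  30   5   3   2
132   3  12  35  59  45  29  31   8   3   3   6   2   5   5   4  57  47  22   5   3   5
134   1   6  10  30  46  77  10   4   8   4   4   7   1   3   3  51  40   8   3   3   2
136   4   9   3   9  22  26  21   3   3   5   3   1   1   6   5   4   1   5   6   1   3
138   6   4   1   7  23  16  26   3   3   2   6   2   9   2   2   4   2   3   5   7   6
140   1   5   6
[... 340 characters left out ...]
   8   8   8   7   7   6   7   6   6   2  11  39  46  36   4   6   7   5   7   4  10
150   8   7   6  10   5   8   6   4   4   2   5  43  20  61   3   8   6   8  11   6   2
152   8   6   7   7   6   8   8   6   4   2   2   2  63  15  21   9   6   9  11  11   7
154   9   6   8   6   8   7   5   2   2   5   1   5   7  26  32   6   3   6   5   9   4
156   7   8   2   7  10   6   9   4   5   5   3   4   7  14   7  20   8   6   7   9   7
158   6   9   8   8   8   4   5   6   4   3   3   5   3   6   5  11   8   9  11  10   7
160   7  10   7  10   4   8   5   5   4   4   3   1   3   5   4   7   5   8  11  11   8
162  12   9   6   7  10   6   6   8   2   2   2   7   5   2   0   1   7   8   3   7   6
```

>>> carry_out(targets=[255,0,0,0,0,255,0,0,0,0,255,0,0,0,0,255,0,0,0,0,255,0,0,0,0,255,0,0,0,0,255,0,0,0,0], newtons=25)

```text
t: 5.2
eef_pos: [0.455, 0.3463, 0.1045]
tool_rot: [-0.0, 0.57, 0.822, -0.0]
contact_force: [-0.1, 0.0, -0.4]
gripper_width: -0.004
grasp_force: 0.0
```

```bash
python3 - <<'E'
from h import *
S=cam("side");o=bot.get_obs();p=o["eef_pos"];print(p,o["gripper_width"],o["contact_force"],o["grasp_force"])
print(proj(S,p))
z=np.load("c0.npz")
d=np.abs(S["frame"].astype(int)-z["S"]).max(2)
for v in range(124,160,2): print(v," ".join("%3d"%x for x in d[v,204:246:2]))
E
```

```text
[0.45496747 0.34625315 0.10447605] -0.0016034192792097881 [ 0.21562706 -0.69869147  0.16850066] 0.0
(np.float64(225.12555175787622), np.float64(150.72438444467733))
124   5   3  26  23  37  29  10  13  38  50  50  54  60  49  25  49  41   3   8   4   3
126   4   4   6  25  51  39  19  17  38  66  49  47  54  53  26  62  14  12   5   2   8
128   3   5   7   7  20  43  52   5  42  48  42  56  61  52  45  16   3   4   2   4   4
130   6   2   1   2   4  11  53  38  41  56  59  55  44  30  24   4   5   1   7   3   3
132   7   7   4   3   1   4   6  26  33 108  71  58  48   5   1   4   9   6   1   1   4
134   1   6   2   5   6   6   2   9  25  78  52  23  15   2   3   3   3   8   1   5   2
136   6  10   4   2  11   3   6   3  17  75  37  28  22   8   8   4   1   3   3   3   8
138   3   4   7   4   6   3   2   1   4  61  35  30  21   3   0   1   5   2   7   9   4
140   2   5   2   2   1   2   3   3   4  78 108  95  66   8   7   7  10   9   6   9   8
142   7   5   6   6   4   2   5   8  10  29 117 131  37   7   7   6   9   5   8   8   8
144   8   7   6   9   7   8  10   7   5   4  17  16   9   9   4   3   9   5   8   8   4
146   8   6   6   9   5   4   8   4   7   2  14  36  35   7   5   3   8   6   9   5   6
148   8   6   8   6   6   6   7   4   7   7  55  43  46  39   4   6   7   6   7   9   7
150   9   7   5   6   8   7   7   6   5   3   3  43  17  59   3   8   4   6   8  10   6
152   7   5   7   7   6   7   9   0   2   2   3   2  62  10  23   7   6   6   8  13   6
154   8   8   8   4   8  10   7   4   4   3   3   5   9  27  36   6   5   8   7   6   8
156   5   7   3   7   7   7   8   3   1   2   3   1   7  13  10  20   7   6   8   7   6
158   5   7   9   7   9   6   9   4   2   3   6   9   5  10   8  11   8   9  12   7   7
```

The fingers shut with nothing between them. In the side view the tip is at row 143 instead of the predicted 151, so the real tip is about 30 mm above the reported TCP. I correct by going 30 mm lower, watching the force.

>>> carry_out(targets=[0,0,0,5,0,0,0,0,0,0,0,0,0,0,0,0,0,0,0,0,0,0,0,0,0,0,0,0,0,0,0,0,0,-10,0,0,0,0,-10,0,0,0,0,-10,0,0,0,0,0,0])

```text
t: 6.25
eef_pos: [0.4537, 0.3452, 0.0774]
tool_rot: [-0.0, 0.57, 0.822, -0.002]
contact_force: [0.5, 0.1, -0.7]
gripper_width: 0.997
grasp_force: 0.0
```

```bash
python3 - <<'E'
from h import *
S=cam("side");T=cam("top");o=bot.get_obs();p=o["eef_pos"];print(p,o["gripper_width"],o["contact_force"],o["grasp_force"])
a=cv2.resize(T["frame"][160:235,140:215],(400,400),interpolation=cv2.INTER_CUBIC)
b=cv2.resize(S["frame"][110:180,190:260],(400,400),interpolation=cv2.INTER_CUBIC)
im=np.hstack([a,b]); im=np.clip(im.astype(float)**.6*255**.4,0,255).astype(np.uint8)
save(dict(frame=im),"ad.png",None,1)
E
```

```text
[0.45470935 0.34597693 0.07891744] 1.000770282826449 [ 0.45657729 -0.84532141 -0.25874675] 0.0
```

View pics/ad.png

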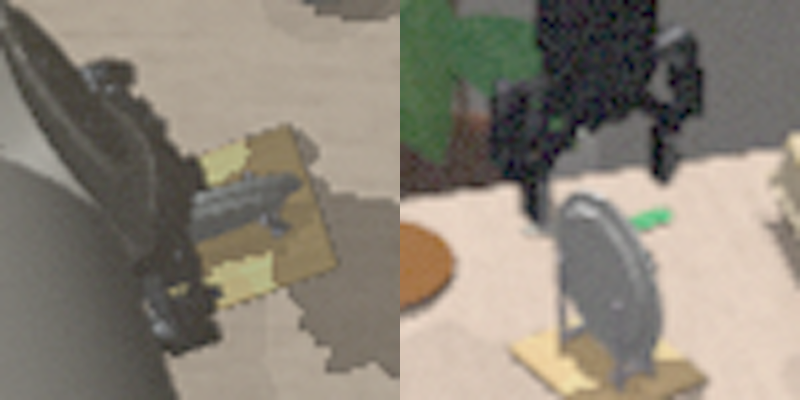

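The open tips straddle the lid at side crop (535,225) and (660,180), about level with its top edge at (580,197). Closing swings them about 13 mm lower. I go 6 mm down and close.

>>> carry_out(targets=[0,0,0,-6,0,255,0,0,0,0,255,0,0,0,0,255,0,0,0,0,255,0,0,0,0,255,0,0,0,0,255,0,0,0,0,255,0,0,0,0,255,0,0,0,0], newtons=40)

```text
t: 7.25
eef_pos: [0.4548, 0.3463, 0.0737]
tool_rot: [-0.0, 0.57, 0.822, -0.0]
contact_force: [-0.5, -0.5, 3.0]
gripper_width: 0.124
grasp_force: 41.7
```

The lid is held at about 10.5 mm opening, which matches the plug and plate. I lift it, carry it clear, and turn the knob side toward +y so it can be tipped toward -y, away from the mill.

>>> carry_out(targets=[255,0,0,10,0,255,0,0,20,0,255,0,0,25,0,255,0,0,25,0,255,0,0,15,0,255,1,-15,0,6.9,255,2,-16,0,7,255,1,-15,0,6.9,255,2,-16,0,7,255,1,-15,0,6.9,255,2,-16,0,7,255,1,-16,0,7,255,2,-16,0,7,255,1,-15,0,6.9,255,2,-16,0,7,255,0,0,0,0,255,0,0,0,0])

```text
t: 8.95
eef_pos: [0.4702, 0.1904, 0.1688]
tool_rot: [0.0, 0.001, 1.0, 0.0]
contact_force: [0.3, -0.5, -1.1]
gripper_width: 0.118
grasp_force: 39.7
```

```bash
python3 - <<'E'
from h import *
S=cam("side");T=cam("top");o=bot.get_obs();p=o["eef_pos"];print(p,o["tool_rot"],o["gripper_width"],o["contact_force"],o["grasp_force"])
print([np.round(proj(S,[p[0],p[1],z]),1) for z in (.1,.14,.16,.2,.24)])
np.savez("c1.npz",T=T["frame"],S=S["frame"])
a=cv2.resize(T["frame"][130:230,170:270],(400,400),interpolation=cv2.INTER_CUBIC)
b=cv2.resize(S["frame"][100:220,190:310],(400,400),interpolation=cv2.INTER_CUBIC)
im=np.hstack([a,b]); im=np.clip(im.astype(float)**.6*255**.4,0,255).astype(np.uint8)
save(dict(frame=im),"ae.png",None,1)
E
```

```text
[0.46992593 0.19131309 0.16869195] [ 1.48177790e-04 -8.83095434e-05  9.99999943e-01  2.91344850e-04] 0.12052883495071187 [-0.2339741   0.61343345 -1.15300695] 39.66159336268902
[array([240.2, 174.6]), array([240.1, 164.9]), array([240.1, 159.9]), array([240.1, 149.5]), array([240. , 138.8])]
```

View pics/ae.png

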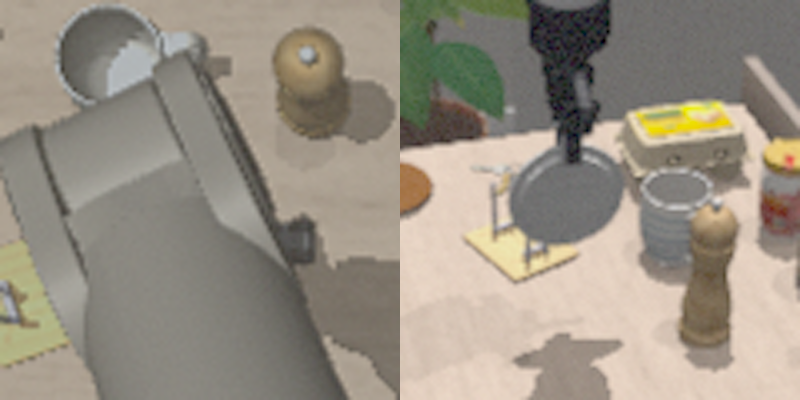

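The lid hangs with its underside facing the side camera, centre row about 158, so z is about 0.166 and the bottom edge about 0.106. The mug and mill are clear. I lower it.

>>> carry_out(targets=[255,0,0,-20,0,255,0,0,-25,0,255,0,0,-25,0,255,0,0,-20,0,255,0,0,-8,0,255,0,0,0,0,255,0,0,0,0])

```text
t: 9.75
eef_pos: [0.4705, 0.191, 0.0712]
tool_rot: [0.0, -0.001, 1.0, 0.0]
contact_force: [-0.1, -0.7, -1.4]
gripper_width: 0.126
grasp_force: 39.6
```

>>> carry_out(targets=[255,0,0,-2,0,255,0,0,-2,0,255,0,0,0,0,255,0,0,0,0])

```text
t: 10.15
eef_pos: [0.4701, 0.1903, 0.0667]
tool_rot: [0.0, -0.001, 1.0, 0.0]
contact_force: [0.0, 0.4, -2.4]
gripper_width: 0.121
grasp_force: 39.6
```

>>> carry_out(targets=[255,0,0,-2,0,255,0,0,-1,0,255,0,0,0,0,255,0,0,0,0])

```text
t: 10.55
eef_pos: [0.47, 0.1902, 0.0634]
tool_rot: [-0.0, -0.001, 1.0, -0.0]
contact_force: [-0.2, -0.0, -2.3]
gripper_width: 0.122
grasp_force: 39.6
```

>>> carry_out(targets=[255,0,0,-1,0,255,0,0,-1,0,255,0,0,0,0,255,0,0,0,0])

```text
t: 10.95
eef_pos: [0.4704, 0.1905, 0.0619]
tool_rot: [0.0, -0.001, 1.0, 0.0]
contact_force: [-0.7, -0.1, 4.5]
gripper_width: 0.12
grasp_force: 40.5
```

>>> carry_out(targets=[255,0,0,-1,0,255,0,0,-1,0,255,0,0,0,0,255,0,0,0,0])

```text
t: 11.35
eef_pos: [0.4717, 0.1908, 0.0615]
tool_rot: [0.002, -0.0, 1.0, 0.001]
contact_force: [-2.4, -1.7, 19.1]
gripper_width: 0.123
grasp_force: 42.8
```

>>> carry_out(targets=[255,0,0,-1,0,255,0,0,-1,0,255,0,0,0,0,255,0,0,0,0])

```text
t: 11.75
eef_pos: [0.4736, 0.1908, 0.061]
tool_rot: [0.003, -0.0, 1.0, 0.001]
contact_force: [-0.7, -4.6, 29.7]
gripper_width: 0.125
grasp_force: 44.6
```

Contact with the worktop came at reported z of about 0.0625. I ease off, open to about 25 mm, and use the +y finger to tip the lid so it leans toward -y on the other finger.

>>> carry_out(targets=[255,0,0,4,0,255,0,0,0,0,180,0,0,0,0,180,0,0,0,0,180,0,0,0,0])

```text
t: 12.25
eef_pos: [0.4696, 0.1902, 0.0611]
tool_rot: [-0.0, -0.001, 1.0, -0.0]
contact_force: [-0.5, -0.1, -0.0]
gripper_width: 0.293
grasp_force: 0.2
```

>>> carry_out(targets=[180,0,-5,0,0,180,0,-5,0,0,180,0,-5,0,0,180,0,-5,0,0,180,0,0,0,0,180,0,0,0,0,180,0,0,0,0])

```text
t: 12.95
eef_pos: [0.4702, 0.1704, 0.0617]
tool_rot: [0.0, -0.001, 1.0, 0.0]
contact_force: [-0.8, -0.9, 1.3]
gripper_width: 0.293
grasp_force: 0.7
```

```bash
python3 - <<'E'
from h import *
S=cam("side");o=bot.get_obs();p=o["eef_pos"];print(p,o["gripper_width"],o["contact_force"],o["grasp_force"])
z=np.load("c1.npz")["S"]
im=np.hstack([cv2.resize(S["frame"][110:215,180:300],(480,420),interpolation=cv2.INTER_CUBIC)])
np.save("c2.npy",S["frame"])
for y,zz in ((.191,0),(.191-.03,.116),(.17,.09)): print(proj(S,[.47,y,zz]))
h=S["frame"].max(2)
for v in range(134,200,3): print(v," ".join("%3d"%x for x in h[v,215:268:3]))
E
```

```text
[0.47021596 0.17049785 0.06169082] 0.29407446487640576 [-1.23709655 -0.70354725  2.43978386] 0.7931232685223222
(np.float64(240.33732828062728), np.float64(197.56771872775377))
(np.float64(242.597611273889), np.float64(175.7889404307634))
(np.float64(241.88324459876128), np.float64(180.55128240799328))
134  97  55  74  78  68  47  65  43  21  13  31  35  53  57  85 221 172 139
137  97  80  81  75  65  45  15  45  70  65  62  34  12 167 141 221 225 230
140  86  79  99 143 150 153  27  21  15  15  16  23  22 136 107 134 217 206
143 218 216 214 219 215 150  21  22  21  17  16  19  20 147 144 107 147 164
146 210 219 217 219 217 169  20  21  17  18  18  24  20 174 164 104  86  84
149 203 213 188 189 166 176  61  18  18  12  18  11 147 113  79 159  89  86
152 215 183 185 149 173 221 214  21  14  18  18 106 210 197  91 150 129 168
155 215 149 174 126 164 219 223  13  13  11  33  16 214 213 148  83 107  83
158 213  93 198 173 162 216 218  15  18  21  71  33 218 215 203  89 125  84
161 218 115 219 168 212 213 116  92  22  20  58  57 214 215 205 173  82 133
164 216  94 220 167 172 214 104 161 
[... 175 characters left out ...]
 214 206  70  78
173 229 230 231 229 179 218 106 231  17  16  20  97 217 219 202 193 103  71
176 168 229 231 230 123 128 140 231  88  27  19 171 207 221 200 195  88  59
179 214 142 230 230 194 231 177  81  74  28  23  87  67  73 207 201  94  84
182 218 218 137 228 206 113  81  95  61  65  67  64  62  75  81 213 188 106
185 216 219 221 176  83  85  67  64  67  62  64  66  63  67  68 219 217 211
188 212 219 221 170  67  65  64  62  66  67  67  64  61  63 161 212 218 212
191 205 213 216 179  63  65  67  61  64  65  66  66  62 124 217 215 218 218
194 196 200 215 204  72  65  63  63  61  64  68  67 158 211 213 219 219 217
197 194 197 197 203 195 156 105  75  74  79  93  93  95 180 216 216 219 213
```

The lid leans on the -y finger, as the pad force of 0.8 N shows. I open fully while shifting so that this finger stays in place, and descend a little.

>>> carry_out(targets=[180,0,0,-4,0,180,0,0,-4,0,150,0,5,0,0,120,0,5,0,0,90,0,5,-2,0,60,0,5,-4,0,30,0,5,-4,0,0,0,4,-4,0,0,0,0,0,0,0,0,0,0,0])

```text
t: 14.0
eef_pos: [0.4697, 0.1992, 0.0393]
tool_rot: [-0.0, -0.001, 1.0, -0.0]
contact_force: [-0.2, -0.6, -0.1]
gripper_width: 1.0
grasp_force: 0.1
```

```bash
cat > lk.py <<'E'
from h import *
S=cam("side");o=bot.get_obs();p=o["eef_pos"];print(p,o["gripper_width"],o["contact_force"],o["grasp_force"])
h=S["frame"].max(2)
for v in range(140,224,3): print(v," ".join("%3d"%x for x in h[v,215:271:3]))
E
python3 lk.py
```

```text
[0.46991519 0.19899349 0.03943526] 1.0008053923600588 [-0.59283914  1.02560109  0.70563386] 0.09722651669108018
140  86  76 102 144 123  16  18  21  30  28  25  16 128 199 110 133 214 204 200
143 217 217 216 219 218  16  21  17  25  15  16   9 166 202 139 106 149 164 102
146 210 218 215 217 219  13  19  17  15  13  17  19 159 208 164 105  88  85  86
149 201 212 189 189 166  54  17  24  13  23  20  14 220 110  79 161  91  86  84
152 212 187 180 150 173 195  17  22  22  18  51 210 210 194  91 152 127 168  84
155 215 149 175 128 163 220  16  17  19  26  13 217 215 213 146  82 112  79  85
158 218  97 194 175 166 217  52  17  10  47  41 196 217 217 201  88 121  79  85
161 216 116 217 169 211 214  96  15  17  34  55  24 217 216 205 176  84 132 112
164 217  95 220 167 171 217  97  18  52  15  34  25 218 219 211 210  78  80  90
167 221 115 178 118 174 230 130  12  17  21  21  18 219 211 215 210  75  84  84
170 230 109 183 215 178 230 143 225 149  13  91  21 219 219 215 208  70  79  83
173 231 231 228 230 183 219 108 230 186  19  19  22 217 219 199 192 100  67  75
176 167 231 231 229 122 126 
[... 551 characters left out ...]
 194 196 121  71  72  74  82  92  95 144 201 214 220 215 189
200 197 195 196 197 191 172  92  96  96  93  92  97 102 114 116 180 221 202 194
203 201 195 191 203 139  97  92  91  98 103 115 112 111 116 113 184 218 221 204
206 196 206 214 214 182  91  94  91 112 114 112 113 119 162 209 206 212 217 222
209 212 217 218 212 215  99  96  98 113 118 118 116 120 219 216 212 205 216 216
212 214 220 217 202 115 109 119 113 113 116 116 116 113 218 220 210 199 210 217
215 219 222 199 114 112 114 114 118 110 118 116 115 114 117 169 214 210 205 215
218 224 208 117 114 114 120 112 114 113 117 115 115 117 116 116 216 213 214 211
221 221 139 116 114 115 116 114 119 115 111 118 113 113 117 219 215 215 209 213
```

>>> carry_out(targets=[0,0,-8,-1,0,0,0,-8,-1,0,0,0,-9,-2,0,0,0,-6,-6,0,0,0,-6,-6,0,0,0,-7,-7,0,0,0,-6,-6,0,0,0,-6,-6,0,0,0,-6,-7,0,0,0,-7,-7,0,0,0,0,0,0,0,0,0,0,0])

```text
t: 15.25
eef_pos: [0.4699, 0.1301, -0.0097]
tool_rot: [-0.0, -0.0, 1.0, -0.0]
contact_force: [-0.4, -1.8, 0.3]
gripper_width: 0.998
grasp_force: 0.4
```

```bash
python3 lk.py
```

```text
[ 0.47012845  0.13041926 -0.00943939] 0.99673005897484 [ 0.13973767 -0.82448124 -0.14996351] 0.38127935025841
140  86  80  99 143 152 217 155  52  50  54  50  50  51  52  48 136 214 211 202
143 219 220 216 221 217 218 156  56  54  56  54  53  54  48  53 107 148 166 105
146 214 220 218 218 221 218 146  55  55  54  53  50  49  47  70 100  87  92  87
149 202 213 190 190 168 176  95  53  54  55  53  52  49  50  47 159  90  90  81
152 216 189 183 151 174 219 111  59  57  52  54  49  48  51  61 152 127 171  85
155 217 152 177 127 163 221 121  57  69  64  58  59  68  60  20  85 113  84  82
158 216  91 196 173 163 219 179  21  34  38  48  46  28  26 116  90 122  83  82
161 218 116 219 173 213 215 106  52  50  33  22  29  42  56 123 176  84 128 112
164 217  97 220 170 172 216  98  19  26  62  62  56  32  20 124 210  80  80  91
167 220 113 180 120 171 232 135  21  16  21  24  16  20  12 166 215  74  85  89
170 231 112 180 216 183 232 139  15  15  17  16  10  21  19 165 208  69  75  88
173 232 230 231 231 183 219 109  28  21   7  18  17  22  23 188 195 101  69  75
176 166 232 231 232 124 128 14
[... 549 characters left out ...]
 213 194 190 185 173  66  19  19  18  25 220 219 211 217 190
200 211 196 194 198 193 195 199 198  92  79  48  18  18  41 220 220 173 203 197
203 200 195 196 203 196 160 201 133  92  90  73  25  21 111  90 100 218 218 208
206 198 196 194 198 198  95  88  84  81  87  76  21  24  96  94  86 179 216 224
209 196 194 200 193 196  92  97  93  94  99  97  97  97  96  96 106 172 218 219
212 200 201 201 196 198 145  98  96  91  97  98  95  95  98 105 115 200 213 219
215 204 203 195 198 196 191 118  97  92  98  97  97  99 120 115 194 214 205 212
218 205 202 202 196 213 220 215 113  92  94  95 109 119 116 186 218 213 214 215
221 210 218 220 220 219 206 114 112  96  92  98 109 113 121 144 217 216 213 213
```

The lid is following the finger down. I continue to about 75°, then let it drop flat and retreat upward.

>>> carry_out(targets=[0,0,-4,-5,0,0,0,-4,-5,0,0,0,-4,-4,0,0,0,0,0,0,0,0,0,0,0])

```text
t: 15.8
eef_pos: [0.4699, 0.1181, -0.0236]
tool_rot: [-0.0, -0.001, 1.0, -0.0]
contact_force: [-0.6, 0.9, -0.5]
gripper_width: 1.002
grasp_force: 0.0
```

>>> carry_out(targets=[0,0,-5,2,0,0,0,-4,4,0,0,0,-2,10,0,0,0,0,20,0,0,0,0,30,0,0,0,0,40,0,0,0,0,0,0])

```text
t: 16.5
eef_pos: [0.4737, 0.1082, 0.0877]
tool_rot: [0.004, -0.0, 1.0, 0.002]
contact_force: [1.1, 0.5, 0.5]
gripper_width: 1.0
grasp_force: 0.0
```

```bash
python3 lk.py
```

```text
[0.47225055 0.10787502 0.08561855] 0.9990566304066333 [ 0.43590969 -0.01216395 -0.09560732] 0.0
140  86  78  98 139 151 217 215  81  27  32  61  64  58  40  21  44 214 208 199
143 215 215 211 219 217 218 217  79  19  11  15  21   7  18   7  29 148 164 102
146 212 218 215 216 219 218 186  91  22  20  18  18   8  23  12  26  84  83  88
149 201 210 192 188 165 175 160 107  13  21  21  23  18  15  14 107  87  84  83
152 214 184 181 149 170 216 212 214  26  21  21  24  22  15  39 152 128 167  81
155 212 149 173 123 160 218 221 214  42  19  16  10  13  43 144  82 109  84  85
158 215  91 194 172 160 216 218 211 188  18  18  17  20  17 174  89 120  84  83
161 216 115 219 169 211 211 117 216 216  32  24  22  39  50 172 171  79 129 113
164 214  94 218 167 171 214 103 213 211   7  24  16  31  50  28 208  79  80  89
167 220 112 177 116 171 229 137 216 212  21  21 129  13  29  19 211  72  84  84
170 230 112 182 214 180 228 142 226 213  16   8  27  23  23  16 204  72  77  86
173 228 230 229 227 181 215 109 230 229 216 215 108  18  47  19 193 104  70  74
176 165 229 229 229 121 128 138 229 227 168 
[... 535 characters left out ...]
 212 210 210 223 225 224  71  55 224 222 222 212 216 211 187
200 214 215 211 212 206 191 207 213 224 223  16  22 205 222 225 227 217 200 191
203 202 192 191 199 195 196 206 203 224 221  15  13 227 226 226 224 218 220 208
206 194 191 189 197 191 197 202 207 202 115  56  59 225 224 225 226 221 217 221
209 191 196 194 193 193 148 207 206 158 119 120 191 226 225 222 224 151 215 217
212 194 200 196 194 196 189 149 204 204 123 121 119 214 227 226 168 175 212 214
215 199 202 190 197 194 191 166  79 165 110 127 129 169 200  81 156 211 204 214
218 201 201 197 192 195 198 192 196 137  99  97 100 103 153 218 216 211 213 212
221 200 195 200 200 216 218 196 203 182  93 109 117 110 118 205 215 211 210 211
```

The lid lies flat with the knob up. I locate the knob.

```bash
python3 - <<'E'
from h import *
S=cam("side");T=cam("top")
def blob(c,box,th):
    m=np.zeros(c["frame"].shape[:2],np.uint8);x0,y0,x1,y1=box
    m[y0:y1,x0:x1]=(c["frame"].max(2)[y0:y1,x0:x1]<th)
    n,l,st,ce=cv2.connectedComponentsWithStats(m);i=1+np.argmax(st[1:,4]);return st[i],ce[i]
st,ce=blob(S,(236,192,262,210),90);print(st,ce,onz(S,*ce,.027))
u,v=proj(T,[.47,.131,.042]);print("T knob pred",u,v)
b=T["frame"].max(2)[int(v)-24:int(v)+25:3,int(u)-30:int(u)+31:3];print(b)
# lid/bowl side-view sanity: fingertips vs TCP
o=bot.get_obs();print(o["eef_pos"],[np.round(proj(S,o["eef_pos"]+[0,s*.045,.049]),1) for s in(-1,1)])
E
```

```text
[244 197   6  11  59] [246.50847458 201.74576271] [0.47540593 0.13080401 0.027     ]
T knob pred 251.35988383627998 196.8852500184947
[[133 132  69  88  87  82  95  94  95  98  98 100 100 100 105  92  90  89
   85  51 140]
 [133 136  63  87  87  87  85  99 101 100 105 106  94  81  86  86  67  86
   91  93 117]
 [137 133  93  87  88  89  53 104 105  88  77  78  76  82  81  85  79  97
   96  99  66]
 [131 132 127  92  86  86  64  93  85  85  81  78  81  78  75  72  73 104
  101 104  65]
 [133 129 137  85  89  87  85  92  90  84  83  83  81  78  78  73  69  76
  107 110 113]
 [133 133 137  59  91  93  94  96  80  82  83  80  83  79  78  74  70  66
  100 121 125]
 [135 136 134  70  99  97 101  66  80  83  83  81  81  80  80  76  72  68
   60  94 120]
 [133 135 131  67 108 103 106  73  80  82  85  82  81  80  79  74  72  68
   65  57  84]
 [135 134 135  70  76 111 115  86  77  81  81  82  82  81  80  77  75  72
   65  60  50]
 [133 135 133 128  75 124 124  73  79  82  81  82  81  80  80  78  73  72
   67  64  57]
 [135 133 131 134 144 133 120  75  78  80  82  82  81  80  78  79  78  73
   70  65  57]
 [134 135 131 131  93 103  94  72  75  80  81  82  83  81  81  77  76  72
   67  64  60]
 [135 133 130 135 126 137  68  72  76  79  81  80  83  81  83  80  76  75
   69  67  63]
 [128 126 135 136 123 123  63  70  75  78  79  81  80  81  81  81  79  74
   72  70  64]
 [137 135 134 129 119 121  69  70  75  78  78  81  82  81  81  79  76  75
   72  68  65]
 [135 139 133 135 124 125 117  67  73  76  78  80  81  81  81  80  77  76
   74  70  66]
 [138 136 135 130 126 129 118  65  70  77  79  81  81  81  82  79  79  77
   74  72  69]]
[0.46986407 0.10718655 0.08284105] [array([251.1, 189.4]), array([243.3, 173.4])]
```

The knob is at (0.475, 0.131). It sits where the tip-over arithmetic puts it in y, and the gripper shows the same +2 px shift in x. I move over it and descend to grasp.

>>> carry_out(targets=[0,1,12,0,0,0,1,12,0,0,0,0,0,-20,0,0,0,0,-25,0,0,0,0,-25,0,0,0,0,-20,0,0,0,0,-11,0,0,0,0,0,0,0,0,0,0,0])

```text
t: 17.55
eef_pos: [0.4721, 0.1317, -0.0184]
tool_rot: [-0.0, -0.001, 1.0, 0.0]
contact_force: [0.8, -0.1, 0.7]
gripper_width: 1.001
grasp_force: 0.0
```

>>> carry_out(targets=[255,0,0,0,0,255,0,0,0,0,255,0,0,0,0,255,0,0,0,0,255,0,0,0,0,255,0,0,0,0,255,0,0,0,0], newtons=40)

```text
t: 18.25
eef_pos: [0.4724, 0.1317, -0.0178]
tool_rot: [0.0, -0.001, 1.0, 0.0]
contact_force: [-1.1, 1.1, 6.3]
gripper_width: 0.262
grasp_force: 39.0
```

Knob gripped at 22 mm opening. I lift it and check it in the cameras.

>>> carry_out(targets=[255,0,0,10,0,255,0,0,25,0,255,0,0,30,0,255,0,0,35,0,255,0,0,25,0,255,0,0,0,0,255,0,0,0,0])

```text
t: 18.95
eef_pos: [0.4719, 0.1312, 0.1069]
tool_rot: [0.0, -0.001, 1.0, 0.0]
contact_force: [-0.0, 0.7, -2.4]
gripper_width: 0.264
grasp_force: 39.6
```

>>> carry_out(targets=[255,0,-20,0,0,255,2,-30,0,0,255,2,-35,0,0,255,3,-35,0,0,255,2,-35,0,0,255,2,-35,0,0,255,2,-30,0,0,255,2,-20,0,0,255,3,-10,0,0,255,2,-5,0,0,255,0,0,0,0,255,0,0,0,0])

```text
t: 20.15
eef_pos: [0.4918, -0.1224, 0.1061]
tool_rot: [-0.0, -0.001, 1.0, 0.0]
contact_force: [-0.2, 0.2, -1.7]
gripper_width: 0.262
grasp_force: 39.6
```

```bash
python3 - <<'E'
from h import *
T=cam("top");S=cam("side");o=bot.get_obs();p=o["eef_pos"];print(p,o["gripper_width"],o["contact_force"],o["grasp_force"],o["q"].round(2))
for c,n in((S,"S"),(T,"T")): print(n,"lidc",proj(c,[p[0],p[1],p[2]+.027]),"bowl rim",proj(c,[.502,-.135,.085]))
a=cv2.resize(T["frame"][140:230,300:420],(400,300),interpolation=cv2.INTER_CUBIC)
b=cv2.resize(S["frame"][190:310,230:330],(400,480),interpolation=cv2.INTER_CUBIC)
im=np.zeros((480,800,3),np.uint8); im[:300,:400]=a; im[:,400:]=b
save(dict(frame=np.clip(im.astype(float)**.7*255**.3,0,255).astype(np.uint8)),"over.png",None,1)
E
```

```text
[ 0.49191441 -0.12246011  0.10632858] 0.26018049019422046 [ 0.45475236  0.96065275 -0.93685434] 39.63225863990374 [-0.08  0.31  0.24  2.05 -0.1   0.79  1.8 ]
S lidc (np.float64(277.56697451121744), np.float64(226.64352201775665)) bowl rim (np.float64(281.46389790356847), np.float64(241.3788220569283))
T lidc (np.float64(342.7500282798562), np.float64(188.01466587802204)) bowl rim (np.float64(343.7464631934896), np.float64(186.11806447215028))
```

View pics/over.png

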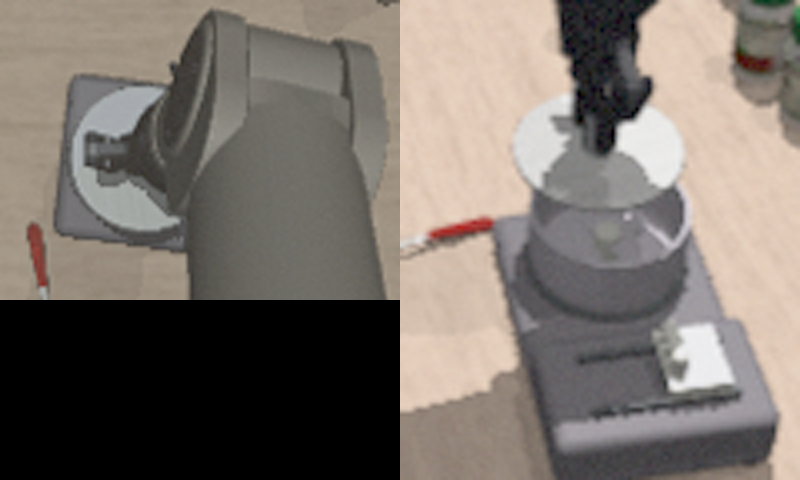

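The lid hangs level over the bowl: its disc centre is near (599,151) in the side crop and its left part is visible in the top crop. I fit the disc edge and the rim numerically in the same views.

```bash
cat > fit.py <<'E'
from h import *
def circ(c,pts,z):
    R=np.array([onz(c,*q,z) for q in pts])[:,:2]
    A=np.c_[2*R,np.ones(len(R))];s=np.linalg.lstsq(A,(R**2).sum(1),rcond=None)[0]
    r=np.sqrt(s[2]+s[0]**2+s[1]**2);e=np.hypot(*(R-s[:2]).T)-r;return R,s[:2],r,e
E
python3 - <<'E'
from fit import *
S=cam("side");T=cam("top");o=bot.get_obs();p=o["eef_pos"];z=p[2]+.0268
q=lambda u,v:(230+(u-400)/4-.5,190+v/4-.5)
pts=[q(513,150),q(685,150),q(520,125),q(545,108),q(655,108),q(677,125),q(522,177),q(550,199),q(600,209),q(650,198),q(676,178)]
R,c,r,e=circ(S,pts,z);print("lid side",c,r,(e*1e3).round(1),"minus tcp",c-p[:2])
# refine by gradient along rays from the fitted center
def refine(c,cen,r,z,angs,lo=.85,hi=1.15):
    g=cv2.GaussianBlur(c["frame"],(0,0),.7).astype(np.float32);out=[]
    for a in angs:
        rr=np.linspace(lo*r,hi*r,60);uv=np.array([proj(c,[cen[0]+k*np.cos(a),cen[1]+k*np.sin(a),z]) for k in rr],np.float32)
        L=cv2.remap(g,uv[:,:1],uv[:,1:],cv2.INTER_LINEAR)[:,0].max(1)
        i=np.argmax(np.abs(np.gradient(L)));out.append(uv[i])
    return out
q=lambda u,v:(300+u/3.333-.5,140+v/3.333-.5)
pts=[q(70,150),q(80,117),q(100,98),q(125,87),q(76,180),q(90,205),q(115,224),q(140,232),q(170,226)]
R,c,r,e=circ(T,pts,z+.002);print("lid top",c,r,(e*1e3).round(1),"minus tcp",c-p[:2])
f=np.load("c0.npz")
for n,c0 in(("T",T),("S",S)):
    d=dict(c0);d["frame"]=f[n]
    pp=refine(d,[.502,-.135],.058,.085,np.arange(0,2*np.pi,.2),.9,1.12)
    R,c,r,e=circ(d,pp,.085);k=np.abs(e)<.003
    R,c,r,e=circ(d,[x for x,y in zip(pp,k) if y],.085);print("bowl",n,c,r,k.sum(),(e*1e3).round(1))
E
```

```text
lid side [ 0.49652412 -0.12395702] 0.05970659089000031 [ 0.4  0.1  0.1 -3.7  1.1  2.4  1.8  1.7 -0.7 -2.2 -1.3] minus tcp [ 0.00456274 -0.00112604]
lid top [ 0.49567307 -0.12227137] 0.06043370054690455 [ 0.5  1.3 -0.1 -0.7 -1.3 -0.6 -0.1  1.3 -0.4] minus tcp [0.00371169 0.0005596 ]
bowl T [ 0.50006178 -0.13183698] 0.055712413318815546 31 [-0.8 -1.1 -0.3 -1.7 -1.6  2.3  2.4  0.7  1.  -0.1 -0.1 -0.1 -0.7 -1.4
 -0.6  0.7  0.1 -3.3  1.6  1.4 -1.6  2.4 -0.5 -0.2  0.7  0.2  0.4  0.2
  0.1 -0.5  0.1]
bowl S [ 0.50225145 -0.13827682] 0.05516603720456079 31 [-1.4  0.8  0.3  1.6  0.8 -0.3  0.   0.2  0.3  0.3  0.1 -0.1 -0.1 -1.
 -1.5 -1.7  2.6  1.5 -0.2 -0.6 -0.5 -0.7  0.5 -0.4  1.1  0.1  0.1  2.2
 -1.8 -2.3 -0.1]
```

Both views agree that the lid is at the TCP plus 4 mm in x, with a radius of 60 mm. The bowl lies about (+5.5, -12) mm from it. I go there, stop just above the rim, and compare again.

>>> carry_out(targets=[255,3,-6,-8,0,255,3,-6,-9,0,255,0,0,-9,0,255,0,0,-9,0,255,0,0,0,0,255,0,0,0,0,255,0,0,0,0])

```text
t: 21.05
eef_pos: [0.4982, -0.1357, 0.0717]
tool_rot: [0.0, -0.001, 1.0, 0.0]
contact_force: [0.3, -0.3, -1.1]
gripper_width: 0.267
grasp_force: 39.6
```

```bash
cat >> fit.py <<'E'
def refine(c,cen,r,z,angs,lo=.88,hi=1.12,g0=None):
    g=c["frame"].astype(np.float32).max(2);out=[]
    for a in angs:
        rr=np.linspace(lo*r,hi*r,60);uv=np.array([proj(c,[cen[0]+k*np.cos(a),cen[1]+k*np.sin(a),z]) for k in rr],np.float32)
        L=cv2.remap(g,uv[:,:1],uv[:,1:],cv2.INTER_LINEAR)[:,0]
        out.append(uv[np.argmax(np.abs(np.gradient(cv2.GaussianBlur(L,(0,0),2).ravel())))])
    return out
def robust(c,pp,z,n=6):
    for _ in range(n):
        R,cc,r,e=circ(c,pp,z);k=np.abs(e)<max(.0015,2*np.median(abs(e)))
        pp=[x for x,y in zip(pp,k) if y]
    return cc,r,len(pp)
E
python3 - <<'E'
from fit import *
S=cam("side");T=cam("top");o=bot.get_obs();p=o["eef_pos"];z=p[2]+.0268;print(p,o["contact_force"])
np.savez("c3.npz",T=T["frame"],S=S["frame"])
cen=p[:2]+[.004,0]
print("lid S",robust(S,refine(S,cen,.06,z,np.arange(0,6.28,.1)),z)," lower half",robust(S,refine(S,cen,.06,z-.003,np.arange(3.4,6.2,.07)),z-.003))
print("lid T",robust(T,refine(T,cen,.06,z,np.arange(.3,3.6,.07)),z))
f=np.load("c0.npz")
for n,c0 in(("T",T),("S",S)):
    d=dict(c0);d["frame"]=f[n]
    for rr,lo,hi in((.058,.97,1.08),(.054,.9,1.03)):
        print("bowl",n,rr,robust(d,refine(d,[.502,-.135],rr,.085,np.arange(0,6.28,.1),lo,hi),.085))
E
```

```text
[ 0.49828564 -0.13569017  0.07187526] [ 0.09281839  0.03232274 -2.0961155 ]
lid S (array([ 0.501718  , -0.13527963]), np.float64(0.05992536999689669), 46)  lower half (array([ 0.50343714, -0.13527207]), np.float64(0.05787618051510587), 39)
lid T (array([ 0.50143703, -0.1354732 ]), np.float64(0.059228348132644056), 37)
bowl T 0.058 (array([ 0.50255424, -0.13353986]), np.float64(0.05794999039960107), 55)
bowl T 0.054 (array([ 0.5030226 , -0.13394217]), np.float64(0.0531574774766861), 47)
bowl S 0.058 (array([ 0.50196582, -0.13567928]), np.float64(0.05732432650274016), 54)
bowl S 0.054 (array([ 0.50314316, -0.13613138]), np.float64(0.053276172275052894), 51)
```

The lid at (0.5016, -0.1354) and the bowl at (0.5026, -0.1348) agree within about 1 mm. I lower it.

>>> carry_out(targets=[255,1,0.5,-3,0,255,0,0,-3,0,255,0,0,-2,0,255,0,0,-2,0,255,0,0,0,0,255,0,0,0,0])

```text
t: 21.75
eef_pos: [0.4989, -0.1353, 0.0614]
tool_rot: [-0.0, -0.001, 1.0, 0.0]
contact_force: [-0.1, 1.1, -1.4]
gripper_width: 0.258
grasp_force: 39.6
```

>>> carry_out(targets=[255,0,0,-1,0,255,0,0,-1,0,255,0,0,0,0,255,0,0,0,0])

```text
t: 22.15
eef_pos: [0.4991, -0.1353, 0.0611]
tool_rot: [0.0, -0.0, 1.0, 0.0]
contact_force: [-6.4, 1.4, 16.1]
gripper_width: 0.265
grasp_force: 41.4
```

It seated at the expected height of 0.061. I release it and rise.

>>> carry_out(targets=[255,0,0,1.5,0,255,0,0,0,0,150,0,0,0,0,100,0,0,0,0,0,0,0,0,0,0,0,0,0,0,0,0,0,0,0,0,0,0,0,0,0,0,0,20,0,0,0,0,40,0,0,0,0,40,0,0,0,0,20,0,0,0,0,0,0])

```text
t: 23.45
eef_pos: [0.5013, -0.1357, 0.1843]
tool_rot: [0.003, -0.001, 1.0, -0.0]
contact_force: [0.8, 0.3, 0.2]
gripper_width: 1.001
grasp_force: 0.0
```

```bash
python3 - <<'E'
from fit import *
S=cam("side");T=cam("top");o=bot.get_obs();p=o["eef_pos"];print(p,o["tool_rot"],o["contact_force"],o["q"].round(2))
for n,c in(("S",S),("T",T)):
    for z in(.088,):
        print("lid",n,robust(c,refine(c,[.502,-.135],.06,z,np.arange(0,6.28,.1)),z))
f=np.load("c0.npz")
# tab fin & cover from initial frames: white mask
for n,c in(("T",T),("S",S)):
    F=f[n]; m=(F.min(2)>(110 if n=="T" else 170)).astype(np.uint8)
    x0,y0,x1,y1=(375,170,405,200) if n=="T" else (285,262,325,300)
    k=np.zeros_like(m);k[y0:y1,x0:x1]=m[y0:y1,x0:x1]
    cs,_=cv2.findContours(k,cv2.RETR_EXTERNAL,cv2.CHAIN_APPROX_NONE);q=max(cs,key=cv2.contourArea)
    r=cv2.minAreaRect(q);print(n,cv2.contourArea(q),r,[onz(c,*b,.077).round(4)[:2].tolist() for b in cv2.boxPoints(r)],onz(c,*r[0],.075))
E
```

```text
[ 0.49889346 -0.13513474  0.18094203] [ 2.08171420e-04 -6.99484245e-04  9.99999730e-01  8.98173728e-05] [-1.30355605 -0.22718367 -0.76730739] [-0.08  0.23  0.26  1.96 -0.07  0.97  1.79]
lid S (array([ 0.50316002, -0.13562211]), np.float64(0.05976949295779945), 43)
lid T (array([ 0.50210292, -0.13528738]), np.float64(0.05931623791685845), 49)
T 183.5 ((389.0000305175781, 183.50001525878906), (17.736967086791992, 13.395750999450684), 7.125016689300537) [[0.4958, -0.2384], [0.5344, -0.2435], [0.5287, -0.2936], [0.4902, -0.2884]] [ 0.51243136 -0.26663779  0.075     ]
S 155.5 ((302.6999816894531, 278.1000061035156), (18.973663330078125, 15.17893123626709), 71.56504821777344) [[0.495, -0.2415], [0.5383, -0.2365], [0.5295, -0.2972], [0.4881, -0.3013]] [ 0.51330374 -0.26831138  0.075     ]
```

The lid is seated at (0.5026, -0.1355), both views agree, and it fits the 0.088 height. The cover's middle is about (0.513, -0.267), so the fin is about (0.501, -0.264). I close the fingers and go to the fin's +x side above the cover.

>>> carry_out(targets=[255,4,-20,0,-1.5,255,4,-27,0,-1.5,255,5,-28,0,-1.5,255,5,-28,0,-1,255,4,-28,0,-1,255,0,0,-30,0,255,0,0,-40,0,255,0,0,-35,0,255,0,0,-8,0,255,0,0,0,0,255,0,0,0,0])

```text
t: 24.65
eef_pos: [0.5216, -0.2672, 0.069]
tool_rot: [0.001, 0.056, 0.998, -0.0]
contact_force: [0.2, 0.1, -0.3]
gripper_width: -0.001
grasp_force: 0.0
```

```bash
python3 - <<'E'
from h import *
S=cam("side");o=bot.get_obs();p=o["eef_pos"];print(p,o["contact_force"])
print("tip pred",[np.round(proj(S,p+[.004,0,b]),1) for b in(.0,.03,.04)], "fin mid top",proj(S,[.501,-.264,.0925]))
f=np.load("c0.npz")["S"];d=np.abs(S["frame"].astype(int)-f).max(2)
for v in range(245,294,2): print(v," ".join("%3d/%3d"%(x,y) for x,y in zip(S["frame"].max(2)[v,288:322:3],d[v,288:322:3])))
E
```

```text
[ 0.5220765  -0.26724422  0.06955246] [ 0.15657516 -0.05141898  0.42784346]
tip pred [array([306.9, 278.1]), array([308. , 270.5]), array([308.4, 267.9])] fin mid top (np.float64(298.28873884806734), np.float64(273.448081688064))
245 227/ 37 231/ 63 229/150 229/166 180/114  14/190  26/178  25/180  17/191  18/189  19/189 125/ 72
247 230/ 52 228/ 58 228/101 225/159 190/ 49  20/159  23/177  23/176  22/186  21/185  24/184 165/ 32
249 225/114 226/ 50 228/ 46 230/125 181/ 37  19/108  14/192  16/197  11/188  44/163  39/171 181/ 19
251 227/ 49 229/ 32 229/ 33 227/ 49  78/ 13  44/ 70  14/191  20/195  16/191  44/163  36/170 199/  4
253 230/ 26 229/ 30 223/ 35 117/ 29  60/  3  52/ 70  16/180  14/195  19/183  56/150  81/126 217/ 14
255 207/ 20 186/ 18  63/  3  60/  6  59/  4  46/ 79  16/165  26/183  23/182  51/155 103/104 222/ 14
257  67/  7  62/  5  66/  3  60/  2  58/  8  93/ 33  21/111  21/181  23/184  43/163  59/145 196/ 12
259  61/  4  64/  9  63/  2  61/  5  52/  6 105/ 23  12/106  21/183  59/149  38/169  62/138  48/156
261  68/  5  62/  3  59/  2  55/  4  63/ 13  92/ 32  10/114  15/179  1
[... 929 characters left out ...]

281 119/ 11 121/  3  54/  7 126/ 10  80/  5 112/117 137/ 95 135/ 96 130/ 25 134/  7 127/ 11 214/ 13
283 125/  1 123/  6  91/  6 104/ 50  78/  1 112/117 135/ 98 136/ 94 127/ 69 133/  8 133/  6 187/  6
285 122/  6 124/  5  89/  3  92/ 96 112/ 59 112/119 126/101 130/ 78 130/ 74 134/  9 134/  8 161/  9
287 121/  7 124/  6 121/  8  80/ 42 101/ 70  87/  3  86/  6  71/  7  75/  4  98/  9 132/  6 117/  8
289 121/  3 117/  7 101/  7  71/  2  69/  5  71/  6  52/  7  31/  4  45/  5  98/  6 132/  5 131/ 10
291  77/ 10  70/  3  32/  7  32/  6  41/  1  50/  3  64/ 16  70/ 14  70/ 43  71/ 57  70/ 58 133/  8
293  76/ 11 110/  5  58/ 53  60/ 51  59/ 69  64/ 63  71/ 57  70/ 59  69/ 58  70/ 57  69/ 54 119/  2
```

The tip is at about (308,270), so the tip is about 32 mm above the reported z and lies right of the fin. I lower it beside the fin.

>>> carry_out(targets=[255,0,0,-8,0,255,0,0,-8,0,255,0,0,-5,0,255,0,0,0,0,255,0,0,0,0])

```text
t: 25.2
eef_pos: [0.5209, -0.2662, 0.0469]
tool_rot: [-0.0, 0.056, 0.998, 0.0]
contact_force: [-1.0, -0.2, 0.4]
gripper_width: 0.0
grasp_force: 0.0
```

>>> carry_out(targets=[255,0,0,-2,0,255,0,0,-1,0,255,0,0,0,0,255,0,0,0,0])

```text
t: 25.6
eef_pos: [0.521, -0.2663, 0.044]
tool_rot: [0.0, 0.056, 0.998, 0.0]
contact_force: [1.2, 0.5, 0.1]
gripper_width: -0.002
grasp_force: 0.0
```

>>> carry_out(targets=[255,-8,1,0,0,255,-8,1,0,0,255,-8,1,0,0,255,-8,0.5,0,0,255,-8,1,0,0,255,0,0,0,0])

```text
t: 26.2
eef_pos: [0.4791, -0.2617, 0.0439]
tool_rot: [-0.001, 0.056, 0.998, 0.0]
contact_force: [-0.1, -1.5, 0.3]
gripper_width: -0.002
grasp_force: 0.0
```

>>> carry_out(targets=[255,-3,0.5,0,0,255,-3,0,0,0,255,-3,0.5,0,0,255,0,0,0,0,255,0,0,0,0])

```text
t: 26.7
eef_pos: [0.4732, -0.2609, 0.0442]
tool_rot: [0.001, 0.056, 0.998, -0.0]
contact_force: [4.6, -1.3, -3.3]
gripper_width: 0.003
grasp_force: 2.6
```

>>> carry_out(targets=[255,-2,0,0,0,255,-2,0.5,0,0,255,0,0,0,0,255,0,0,0,0])

```text
t: 27.1
eef_pos: [0.4732, -0.2609, 0.0447]
tool_rot: [0.004, 0.055, 0.998, -0.001]
contact_force: [14.0, -1.9, -11.0]
gripper_width: -0.002
grasp_force: 7.0
```

The end stop was reached: the TCP holds at 0.473 while the force rises to 14 N. I back off, rise, and look at the button.

>>> carry_out(targets=[255,6,-0.5,0,0,255,0,0,20,0,255,0,0,40,0,255,0,30,40,0,255,0,40,0,0,255,0,40,0,0,255,0,0,0,0,255,0,0,0,0])

```text
t: 27.9
eef_pos: [0.473, -0.1501, 0.1438]
tool_rot: [-0.001, 0.055, 0.998, 0.0]
contact_force: [-0.1, -0.7, -1.5]
gripper_width: -0.0
grasp_force: 0.0
```

```bash
python3 - <<'E'
from h import *
S=cam("side");T=cam("top");o=bot.get_obs();print(o["eef_pos"],o["contact_force"])
print("button pred S",proj(S,[.513,-.267,.068]),"T",proj(T,[.513,-.267,.068]))
for n,c,(x0,y0,x1,y1) in(("T",T,(375,165,410,205)),("S",S,(280,255,330,305))):
    g=c["frame"];m=np.zeros(g.shape[:2],np.uint8);m[y0:y1,x0:x1]=(g[y0:y1,x0:x1].max(2)<(48 if n=="T" else 40))
    k,l,st,ce=cv2.connectedComponentsWithStats(m)
    for i in np.argsort(-st[1:,4])[:3]+1: print(n,st[i],ce[i].round(1),onz(c,*ce[i],.066).round(4))
a=cv2.resize(T["frame"][150:225,340:415],(400,400),interpolation=cv2.INTER_CUBIC)
b=cv2.resize(S["frame"][220:310,250:340],(400,400),interpolation=cv2.INTER_CUBIC)
save(dict(frame=np.clip(np.hstack([a,b]).astype(float)**.6*255**.4,0,255).astype(np.uint8)),"but.png",None,1)
E
```

```text
[ 0.4731625  -0.15196171  0.14378402] [ 0.1469318  -1.43018299  0.35112722]
button pred S (np.float64(302.1542261725996), np.float64(279.4939000104303)) T (np.float64(388.3446979742288), np.float64(183.5564005699044))
T [375 165  13  40 185] [381.  188.2] [ 0.4993 -0.2463  0.066 ]
T [375 165   9  23 125] [377.8 173. ] [ 0.5436 -0.2375  0.066 ]
S [295 276  14  12 119] [302.3 281.5] [ 0.5117 -0.2718  0.066 ]
S [296 299  22   6  44] [307.5 302.3] [ 0.499  -0.3367  0.066 ]
S [280 302   7   3  10] [283.4 303. ] [ 0.4405 -0.3219  0.066 ]
```

View pics/but.png

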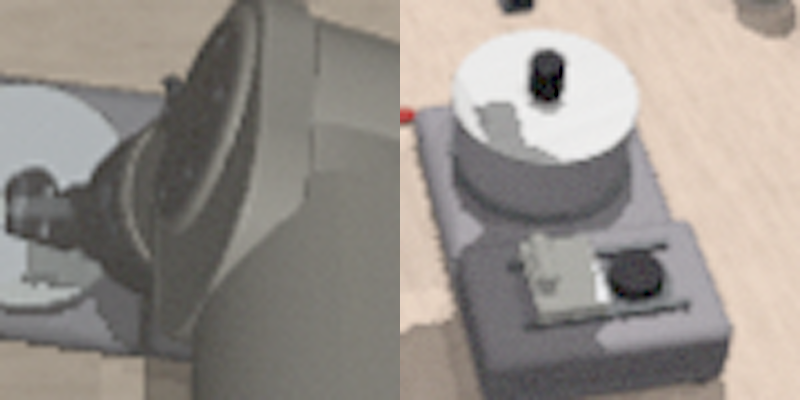

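The tab is fully open, the lid is seated, and the button is uncovered at side crop (635,275), which matches the predicted (0.513, -0.267). I move above it.

>>> carry_out(targets=[255,7,-20,0,0,255,8,-25,0,0,255,8,-25,0,0,255,7,-25,0,0,255,7,-21,0,0,255,0,0,-30,0,255,0,0,-35,0,255,0,0,-25,0,255,0,0,-9,0,255,0,0,0,0,255,0,0,0,0])

```text
t: 29.1
eef_pos: [0.5114, -0.2678, 0.0459]
tool_rot: [0.0, 0.057, 0.998, -0.0]
contact_force: [0.5, -0.7, 0.2]
gripper_width: -0.003
grasp_force: 0.0
```

>>> carry_out(targets=[255,0,0,-3,0,255,0,0,-3,0,255,0,0,-2,0,255,0,0,0,0,255,0,0,0,0])

```text
t: 29.6
eef_pos: [0.511, -0.2667, 0.0371]
tool_rot: [0.0, 0.056, 0.998, 0.0]
contact_force: [0.2, -0.2, -0.1]
gripper_width: 0.002
grasp_force: 0.0
```

>>> carry_out(targets=[255,0,0,-2,0,255,0,0,-2,0,255,0,0,-2,0,255,0,0,0,0])

```text
t: 30.0
eef_pos: [0.5107, -0.2666, 0.0306]
tool_rot: [-0.0, 0.056, 0.998, 0.0]
contact_force: [-0.5, 0.6, 0.4]
gripper_width: -0.001
grasp_force: 0.0
```

>>> carry_out(targets=[255,0,0,-2,0,255,0,0,0,0,255,0,0,0,0])

```text
t: 30.3
eef_pos: [0.5109, -0.2667, 0.029]
tool_rot: [-0.0, 0.056, 0.998, 0.0]
contact_force: [1.0, 0.2, 0.2]
gripper_width: -0.0
grasp_force: 0.0
```

>>> carry_out(targets=[255,0,0,-2,0,255,0,0,0,0,255,0,0,0,0])

```text
t: 30.6
eef_pos: [0.5112, -0.2669, 0.0272]
tool_rot: [0.0, 0.056, 0.998, -0.0]
contact_force: [0.1, -0.2, 1.2]
gripper_width: 0.002
grasp_force: 0.9
```

>>> carry_out(targets=[255,0,0,-2,0,255,0,0,0,0,255,0,0,0,0])

```text
t: 30.9
eef_pos: [0.5112, -0.2669, 0.0252]
tool_rot: [0.0, 0.056, 0.998, -0.0]
contact_force: [1.6, 0.8, 2.1]
gripper_width: 0.001
grasp_force: 1.4
```

Contact came at about 0.028. I press on to the end stop at about 0.021.

>>> carry_out(targets=[255,0,0,-2,0,255,0,0,-2,0,255,0,0,-1,0,255,0,0,0,0,255,0,0,0,0])

```text
t: 31.4
eef_pos: [0.5112, -0.2669, 0.0211]
tool_rot: [0.0, 0.056, 0.998, 0.0]
contact_force: [-3.7, 1.9, 15.0]
gripper_width: 0.003
grasp_force: 7.7
```

>>> carry_out(targets=[255,0,0,-1,0,255,0,0,0,0,255,0,0,0,0])

```text
t: 31.7
eef_pos: [0.5113, -0.2669, 0.021]
tool_rot: [0.0, 0.056, 0.998, 0.0]
contact_force: [-6.3, 4.2, 24.2]
gripper_width: 0.0
grasp_force: 11.9
```

The button is at its end stop: z stays at 0.021 while the force rises to 24 N. It has been held about 0.5 s, so I hold about 1.6 s more and then release and rise.

>>> carry_out(targets=[255,0,0,0,0,255,0,0,0,0,255,0,0,0,0,255,0,0,0,0,255,0,0,0,0,255,0,0,0,0,255,0,0,0,0,255,0,0,0,0,255,0,0,0,0,255,0,0,0,0,255,0,0,0,0,255,0,0,0,0,255,0,0,0,0,255,0,0,0,0,255,0,0,0,0,255,0,0,0,0])

```text
t: 33.3
eef_pos: [0.5113, -0.2669, 0.021]
tool_rot: [0.0, 0.056, 0.998, 0.0]
contact_force: [-5.8, 2.9, 23.9]
gripper_width: 0.001
grasp_force: 11.8
```

>>> carry_out(targets=[255,0,0,5,0,255,0,0,8,0,255,0,0,20,0,255,0,0,40,0,255,0,0,50,0,255,0,0,30,0,255,0,0,0,0,255,0,0,0,0])

```text
t: 34.1
eef_pos: [0.5109, -0.2665, 0.1721]
tool_rot: [0.0, 0.056, 0.998, 0.0]
contact_force: [-0.0, 0.4, -0.1]
gripper_width: 0.003
grasp_force: 0.0
```

```bash
python3 - <<'E'
from fit import *
S=cam("side");o=bot.get_obs();print(o["t"],o["eef_pos"],o["contact_force"])
print("lid",robust(S,refine(S,[.502,-.135],.06,.088,np.arange(0,6.28,.1)),.088))
g=S["frame"];m=np.zeros(g.shape[:2],np.uint8);m[255:300,280:330]=(g[255:300,280:330].max(2)<40)
k,l,st,ce=cv2.connectedComponentsWithStats(m);i=1+np.argmax(st[1:,4]);print("button",st[i],ce[i])
E
```

```text
34.15 [ 0.51019909 -0.26613121  0.171056  ] [-0.31037085  0.3471542  -0.54339191]
lid (array([ 0.50394936, -0.13550991]), np.float64(0.05990102076835553), 45)
button [296 276  13  13 127] [302.2992126  281.91338583]
```

The lid is seated, the button is back up with its blob where it was before, and the arm is clear. I hand in.

```bash
python3 -c "
from station import bot
print(bot.hand_in())"
```

```text
the job is handed in; nothing more can be done
None
```

I handed the job in at about 34 s with every step carried out: the lid is seated on the bowl, the tab is open, and the button was held fully down for about two seconds and is back up; the judge's result was not shown.

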